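# Interlace a finned heat-sink module with its dock

## Robot

A 6-joint arm with a two-finger parallel gripper is mounted at the origin on a cart in front of the work surface, level with it; the furniture and walls round the work are solid. World frame = base frame: x ahead of the robot, y to its left, z up, the work surface at z = 0. Lengths are in m, angles in rad, forces in N, time in s.
With the tool pointing down it reaches from about 0.275 to 0.975 m from the base axis. Payload 8.4 kg.
Tool frame: the origin (TCP) lies midway between the tips of the shut fingers; the grasp point (between the pads) lies 19 mm behind it; z points along the fingers, y is the line along which they close (so a half turn about z gives the same grasp; the last joint's range is limited). The gripper opens to 92 mm and grips with 3 to 60 N. Pads are 20 mm wide; open, the fingers measure 128 mm over their backs; the gripper's body (75 mm by 189 mm) begins 69 mm behind the grasp point.
Start: joints at [-1.15, 0.353, 1.633, -0, 1.155, -0.002], TCP at [0.256, -0.57, 0.215] pointing down, gripper open.
Joint ranges: [-2.63, 2.63], [-0.92, 2.1], [0.06, 2.66], [-1.3, 4.44], [0, 2.69], [-3.02, 3.02]. Speed limits (rad/s): [2.22, 2.22, 2.79, 3.14, 3.14, 3.14].

## Interface

Orientations are given as a unit quaternion [w, x, y, z].
In Python, from bench import monitor, vision, ctrl gives the robot as it stands. The module is installed in compiled form; this text tells all that it offers.
- The arm moves only by the shell command python3 -m handwheel 'ROWS' [OPENING]. ROWS is JSON, a list of rows, each a list of 2 entries, a list of its own where there are three numbers: the shift along the world's x, y, z in m, then the turn about the world's z in degrees. In form: [[[dx, dy, dz], twist], ...]. A call has 1 to 5 rows; each row shifts and turns the commanded pose from where the row before left it; what a row does not reach is not made up. A row lasts 1/8 s, in which the tool goes at most 62.5 mm and 10.7 degrees, less where a joint would pass 70% of its speed; a pose out of reach is approached as far as the arm can. A call with a gripper value outside its range is refused whole. OPENING is the opening, from 0 (shut) to 1 (fully open), set as the call begins (- or left out, the last holds). The fingers move at their own pace and stop on an object; the grip force is fixed at half the most. Time passes only in rows, so rows that do not move let the fingers close. It gives the time, the measured TCP pose, the force, the opening and the grip force at its end, in the units of the state.
- monitor.read_state(): the state, without advancing time (a new reading comes with each control period).
- vision.snapshot(name): name is "scene" or "top" or "wrist"; returns (picture, depth): 420x560x3 uint8, red, green, blue; 420x560 float32, m along the optical axis (not along the pixel's ray), 0 where there is no reading.
- vision.get_calibration(name): a dict with "fx", "fy", "cx", "cy" (pixels), "origin" and "rotation" of the camera in the world; the wrist camera has in their place "tool_from_camera" (4x4, takes a point from camera to tool coordinates, whose origin is the TCP and whose axes are the flange's). Camera axes: x right, y up, looking along -z (the intrinsics and any distortion apply to the point x, -y, -z); pixel columns grow to the right and rows downward; lengths in m; the calibration is good to about 2 mm. The wrist camera is an equidistant fisheye: a pixel r from the principal point sees the ray r / f radians off the axis. A picture is of the moment at which its call begins: read the wrist's pose just before it. get_calibration takes no time and is no camera call.
- ctrl.hand_in(): hands the job in; it is judged then, once.
Trained networks look in the newest picture that a camera, given by its name, has taken for a name from the list of things; names that differ only in an ending like _2 or _b are one class to them, and where a whole thing is asked for, a point or a joint stands for the part that bears it (a point fixed in the world has none). Each returns a list of dicts, best first, with "score" (0 to 1); they miss things now and then, are a little off and sometimes report something else, mostly with a low value. They report only what shows in the picture. A call takes as long as a camera call. They do not tell look-alikes from the thing itself.
- vision.look_for(camera, label): "location" ([x, y, z] in m, in world coordinates, good to about 4 mm: the middle of the surface that is visible of it).
- vision.masks_of(camera, label): "region" (420x560 bool, what is visible of it).
- vision.place_of(camera, label): "location" ([x, y, z] in m, in world coordinates, good to about 4 mm: a listed point, or the origin of a listed thing).
The state is a dict: "t": time; "joints": joint angles; "joint_vel": joint speeds; "tau": joint torques, N m; "position": TCP position; "ee_rot": TCP orientation; "contact_force": force on the tool from outside, world axes, zero at the start; "wrist_torque": the same for the moment, N m; "gripper_width": opening from 0.0 (shut) to 1.0 (fully open); "grip_force": force on a finger pad.
Only numpy, scipy, OpenCV 4.12 (cv2) and the standard library are available. Lean on these libraries where they do the work, as an engineer would, in place of code of your own. Each camera call takes 0.05 s, during which the arm holds its last target. There are 200 camera calls.

## Task

Take the five-finned aluminium module out of the storage rack and stand it fins down on the bench, letting go of it there to change your grip. Then take it again from above and lower it into the dock so that each of the dock's four fins sits in one of its four gaps, bottomed, and slide it back along the fins until its rear edge is fully home under the keeper's lip. Leave it there released, and leave the four-finned spare module, the screwdriver and the tape roll where they are.

Things in the scene. Friction and masses are not known exactly. Their poses are not given: they have to be found in the camera images.
- module: Aluminium module, about 0.3 kg: plate 70x66x10 mm with five fins 6 thick, 28 deep, 70 long, 15 apart; outer fins flush with the plate's ends: two flat end faces 70x38, 66 apart, to grip. Origin: centre of the fin-tip plane; z towards the plate, y across the fins, x along them; alike turned half round about z. Starts in a rack slot, z level along the rack's +x, x down, foot 6 above bench.
- module_back (a point): Centre of the outer face of the module's back plate, 38 mm from the fin-tip plane. At the start this face is upright and looks away from the robot; the fins point to the robot and the module stands 70 mm tall. Stood on its lower fin-tip edge and leaned over, fins going down (the back face turning up), it tips over onto its fins by itself once leaned more than about 33 degrees.
- spare_module: The other module in the rack: same size, material and axes, but only four fins, 20 mm apart; it does not fit the dock. It is in either slot; leave it there.
- rack: Fixed grey rack, turned up to 0.3 rad. Origin: centre of its underside; z up, x away from the robot. Base 136 x 56 x 6 mm. Two slots, centred at x = -36 and +36 mm, 44 mm wide in x between 4 mm upright walls with tops 46 mm above the bench; open at the top and both y ends. Walls are 56 mm long in y, so the modules' end faces stand out past them. Either slot may hold the five-finned module.
- dock: Fixed steel dock, turned up to 0.3 rad; base plate 116 x 104 x 8 mm. z up, x along its fins to the keeper at the rear (away from the robot), y across the fins. Origin: on the bench below the module's centre when home. Home: module upright, fin tips on the comb's floor (its origin 12 mm above the bench), rear edge against the keeper wall (module origin at x = 0 to 1.5 mm).
- dock_floor (a point): Point above the dock's origin, at comb floor height (12 mm above bench). The comb: four upright aluminium fins 6 mm thick, 15 mm apart, 68 mm long (x -34 to 34 mm), tops 38 mm above bench; module fins have 1.5 mm play on either side. The comb is clamped rigidly up to 5 mm off this point to either side in y: this offset is not reported; find it by touch or by eye.
- dock_lip (a point): Middle of the front lower edge of the keeper's lip, at x = 25 mm in the dock's frame, 53 mm above the bench; the lip is 8 mm thick, 56 mm wide in y and reaches back to the keeper wall (front face at x = 36.5 mm). It overhangs the rear edge of a docked module, so the module is lowered with its centre at x = -12 mm or less, then slid to +x (top of its plate 50 mm above the bench).
- screwdriver_2: Loose blue screwdriver, 204 mm, lying at the back of the work; a bystander.
- tape_roll: Loose black roll of tape, 55 mm across, 19 mm high, lying flat at the back of the work; a bystander.
Things that resemble listed ones, but are neither listed nor needed, are in the scene too. What is shaped like the module but green or pink is not meant.

How it is judged:
By the outcome, as a careful person would: the job done as asked, in the order asked, and still so for the second after the job is handed in, with the robot touching nothing.
It also fails if it takes over 72 s, if anything falls off the work surface, if the arm or the gripper's body presses on something with over 40 N, if the wrist force passes 120 N, or if a joint passes its speed limit or range.

## Working session

There is one attempt and no reset: what is moved stays moved. The work goes in short steps, Python scripts to look and compute and a shell command to move; the robot and the scene stay as the last step left them, time stands still between calls to the robot, and variables do not carry over. Pictures are saved under pics/ and viewed, at most 10 in all, crops included, and the job is handed in when it is done.

```bash
mkdir -p pics; cat > h.py <<'E'
import numpy as np,cv2
from bench import monitor,vision,ctrl
def save(n,im): cv2.imwrite('pics/'+n+'.png',im[:,:,::-1])
def cloud(cam,d):
    c=vision.get_calibration(cam);v,u=np.mgrid[:420,:560]
    p=np.stack([(u-c['cx'])/c['fx']*d,-(v-c['cy'])/c['fy']*d,-d],-1)
    return p@np.array(c['rotation']).T+np.array(c['origin'])
E
python3 - <<'E'
from h import *
print(monitor.read_state())
ims=[]
for c in('scene','top'):
    p,d=vision.snapshot(c);save(c,p);np.save(c+'_d.npy',d);np.save(c+'_p.npy',p)
    print(vision.get_calibration(c))
    for l in('module','module_back','rack','dock','dock_floor','dock_lip','screwdriver_2','tape_roll'):
        for r in vision.place_of(c,l)[:4]: print(c,l,round(r['score'],2),np.round(r['location'],3),[k for k in r if k not in('score','location')])
E
```

```text
{'t': 0.0, 'joints': array([-1.15042122e+00,  3.53620572e-01,  1.63410846e+00, -1.32248207e-05,
        1.15521622e+00, -2.40140589e-03]), 'joint_vel': array([ 5.58768964e-04,  3.94471939e-05,  9.04946449e-04, -2.07319847e-04,
        5.46406195e-04,  6.51607047e-04]), 'tau': array([ 4.99562739e-04, -5.93850303e+01, -3.34213293e+01,  6.95039215e-02,
        2.34984420e-02, -5.22473124e-05]), 'position': array([ 0.25623017, -0.56952808,  0.21389191]), 'ee_rot': array([-6.60326210e-04,  9.77739792e-01,  2.09820022e-01, -1.46226578e-04]), 'contact_force': array([ 0.73697083, -0.66415809, -0.16206589]), 'wrist_torque': array([ 0.07010225, -0.07339507, -0.05767986]), 'grip_force': 0.0, 'gripper_width': 0.9987913918251539}
{'fx': 415.02193115133474, 'fy': 415.02193115133474, 'cx': 274.15211361914453, 'cy': 209.59491918240528, 'origin': array([-0.06363457, -0.47823229,  0.50516734]), 'rotation': array([ 0.77029647,  0.44363767, -0.22340512, -0.3998989 ])}
scene module 0.92 [0.567 0.12  0.042] []
scene module 0.91 [0.383 0.108 0.039] []
scene module 0.84 [0.371 0.004 0.036] []
scene module 0
[... 705 characters left out ...]
([ 0.70981863,  0.03082879, -0.01875209, -0.70345963])}
top module 0.96 [0.372 0.007 0.038] []
top module 0.95 [0.529 0.208 0.034] []
top module 0.69 [0.626 0.214 0.036] []
top module 0.66 [0.569 0.116 0.045] []
top module_back 0.91 [0.606 0.125 0.04 ] []
top module_back 0.86 [0.513 0.239 0.035] []
top module_back 0.68 [0.646 0.244 0.038] []
top module_back 0.66 [0.416 0.092 0.038] []
top rack 0.62 [ 0.556  0.119 -0.001] []
top dock 0.77 [ 0.577 -0.227  0.   ] []
top dock_floor 0.95 [ 0.582 -0.232  0.01 ] []
top dock_lip 0.86 [ 0.606 -0.238  0.055] []
top screwdriver_2 0.95 [ 0.713  0.042 -0.002] []
top screwdriver_2 0.49 [ 0.577 -0.23  -0.   ] []
top tape_roll 0.78 [ 0.708 -0.126  0.001] []
```

View pics/scene.png

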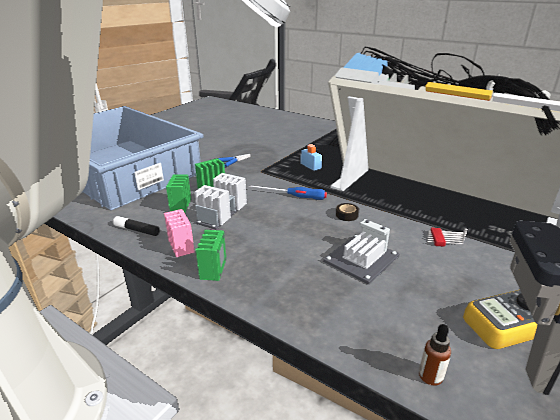

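View pics/top.png

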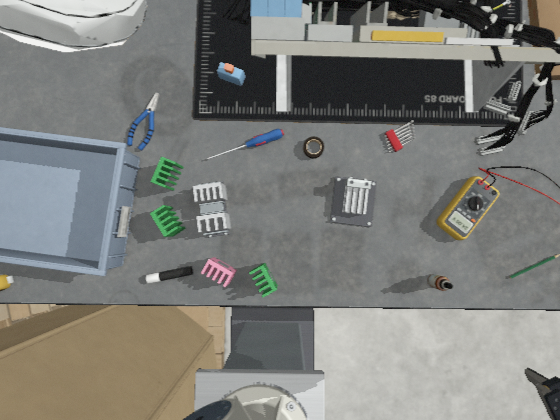

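Candidates: white modules in the top view at (210,192) in the far slot and (213,222) in the near slot. The green ones at (165,172), (165,220), (263,279) and the pink one at (218,271) are decoys. I'll crop close and count fins.

```bash
python3 - <<'E'
from h import *
t=np.load('top_p.npy');s=np.load('scene_p.npy')
a=cv2.resize(t[172:247,180:255],(400,400),interpolation=2)
b=cv2.resize(s[165:235,185:255],(400,400),interpolation=2)
save('crop1',np.hstack([a,b]))
# rack/dock point clouds in top view
d=np.load('top_d.npy');P=cloud('top',d) if np.ndim(vision.get_calibration('top')['rotation'])==2 else None
from scipy.spatial.transform import Rotation as R
c=vision.get_calibration('top');q=c['rotation'];M=R.from_quat([q[1],q[2],q[3],q[0]]).as_matrix();v,u=np.mgrid[:420,:560]
P=np.stack([(u-c['cx'])/c['fx']*d,-(v-c['cy'])/c['fy']*d,-d],-1)@M.T+c['origin']
np.save('P.npy',P)
for l in('module','dock','rack'):
  print(l)
  for r in vision.masks_of('top',l)[:5]:
    m=r['region']; 
    if l=='module': m=m&(P[...,2]>.066)
    elif l=='dock': m=m&(P[...,2]<.014)
    print(round(r['score'],2),m.sum(),np.round(np.median(P[m],0),3),cv2.minAreaRect(P[m][:,:2].astype(np.float32)*1000) if m.sum()>5 else'')
print(c['rotation'],M.round(2))
E
```

```text
module
0.97 264 [0.639 0.236 0.07 ] ((581.856689453125, 85.83872985839844), (351.6839904785156, 64.39750671386719), 68.82176208496094)
0.94 271 [0.406 0.094 0.07 ] ((455.9924011230469, 34.50164031982422), (70.22564697265625, 216.60556030273438), 40.346771240234375)
0.92 290 [0.52  0.229 0.07 ] ((496.77471923828125, 98.21183776855469), (330.5820007324219, 70.46387481689453), 78.83988189697266)
0.82 279 [ 0.386 -0.013  0.07 ] ((420.10504150390625, -42.76233673095703), (70.43328857421875, 152.6278839111328), 45.760860443115234)
0.73 329 [0.594 0.123 0.076] ((565.2206420898438, 39.5994873046875), (249.63633728027344, 61.372413635253906), 72.98241424560547)
dock
0.9 1073 [ 0.561 -0.212  0.008] ((577.9181518554688, -230.16758728027344), (105.84500122070312, 118.89723205566406), 83.52381134033203)
rack
[ 0.70981863  0.03082879 -0.01875209 -0.70345963] [[ 0.01  1.   -0.07]
 [-1.    0.01 -0.02]
 [-0.02  0.07  1.  ]]
```

View pics/crop1.png

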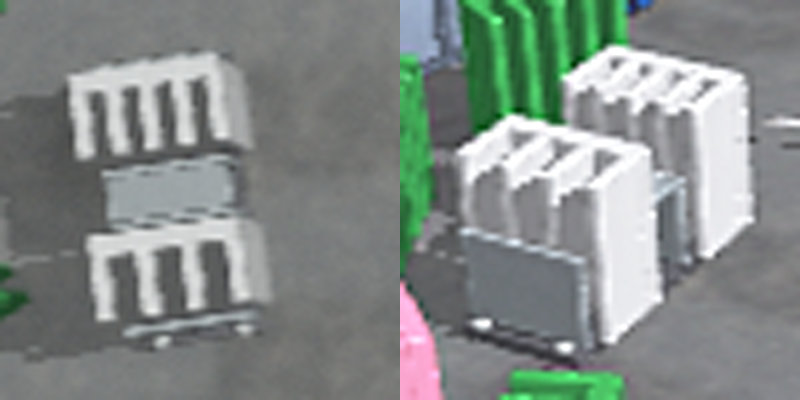

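The left panel (top view) shows the far-slot module at top (210,192) with five fins and the near one at (213,222) with four. So I want the far slot. Next I measure its yaw and the dock's.

```bash
python3 - <<'E'
from h import *
P=np.load('P.npy')
def rect(n,lo,hi,ero=0):
    m=np.all((P>lo)&(P<hi),-1)
    p=P[m][:,:2].astype(np.float32)*1000
    print(n,len(p),np.median(P[m],0).round(4),cv2.minAreaRect(p))
rect('far',(.55,.07,.070),(.65,.175,.082))
rect('near',(.47,.07,.070),(.549,.175,.082))
rect('dockbase',(.5,-.31,.004),(.65,-.15,.013))
rect('keeper',(.56,-.3,.055),(.66,-.16,.068))
rect('comb',(.5,-.3,.033),(.62,-.16,.043))
rect('rack',(.45,.05,.003),(.68,.19,.010))
m=np.all((P>(.55,-.28,.033))&(P<(.6,-.18,.043)),-1)
print(vision.get_calibration('wrist'))
E
```

```text
far 299 [0.5962 0.1232 0.0759] ((590.8275756835938, 123.62605285644531), (37.89891052246094, 66.22039031982422), 8.805439949035645)
near 269 [0.5259 0.1149 0.0758] ((519.7175903320312, 113.300537109375), (37.520999908447266, 66.51363372802734), 7.747788429260254)
dockbase 1240 [ 0.5635 -0.2171  0.0081] ((576.1124877929688, -234.88446044921875), (149.61758422851562, 116.8578872680664), 83.0060043334961)
keeper 200 [ 0.6149 -0.2329  0.0607] ((614.7090454101562, -233.506591796875), (56.13455581665039, 19.805017471313477), 83.57290649414062)
comb 273 [ 0.5767 -0.232   0.0373] ((582.1475830078125, -230.8702850341797), (53.461952209472656, 71.00121307373047), 85.30130004882812)
rack 277 [0.5086 0.1057 0.0045] ((564.3369140625, 119.94735717773438), (137.59510803222656, 228.32662963867188), 89.77810668945312)
{'fx': 325.19226210127806, 'fy': 325.19226210127806, 'cx': 282.24933110385604, 'cy': 213.3625327775083, 'tool_from_camera': array([[ 6.81519655e-04,  9.65347773e-01,  2.60965924e-01,
         7.37992796e-02],
       [ 9.99999337e-01, -9.00086610e-04,  7.18014822e-04,
        -6.69921961e-04],
       [ 9.28025943e-04,  2.60965261e-01, -9.65347746e-01,
        -1.69865777e-01],
       [ 0.00000000e+00,  0.00000000e+00,  0.00000000e+00,
         1.00000000e+00]])}
```

```bash
python3 -m handwheel '[[[0.05,0.062,0],-5],[[0.05,0.062,0],-5],[[0.05,0.062,0],-5],[[0.05,0.062,0],-5],[[0.05,0.062,0],0]]' 1; python3 -m handwheel '[[[0.05,0.062,0],0],[[0.02,0.062,0],0],[[0,0.062,0],0],[[0,0.06,0],0],[[0,0.06,0],0]]'
```

```text
t: 1.68
position: [0.4537, -0.3251, 0.2149]
ee_rot: [0.0, 0.999, 0.036, 0.0]
contact_force: [1.2, -0.9, 0.3]
gripper_width: 0.999
grip_force: 0.0
t: 2.3
position: [0.511, -0.0347, 0.2148]
ee_rot: [0.0, 0.999, 0.037, 0.0]
contact_force: [0.6, -0.3, 0.2]
gripper_width: 1.0
grip_force: 0.0
```

```bash
python3 -m handwheel '[[[0.02,0.05,0],4],[[0.02,0.05,0],0],[[0.02,0.05,0],0],[[0.01,0.007,0],0],[[0,0,0],0]]'; python3 - <<'E'
from h import *
s=monitor.read_state();p,d=vision.snapshot('wrist');save('w1',p);np.save('w1_d.npy',d)
print(s['position'],s['ee_rot'])
from scipy.spatial.transform import Rotation as R
for l in('module','module_back'):
    for r in vision.place_of('wrist',l)[:4]: print(l,round(r['score'],2),np.round(r['location'],4))
# fisheye cloud
c=vision.get_calibration('wrist');v,u=np.mgrid[:420,:560]
def wcloud(d,s):
    x=(u-c['cx'])/c['fx'];y=(v-c['cy'])/c['fy'];r=np.hypot(x,y)+1e-9;k=np.tan(r)/r
    p=np.stack([x*k*d,-y*k*d,-d],-1);T=c['tool_from_camera'];p=p@T[:3,:3].T+T[:3,3]
    q=s['ee_rot'];return p@R.from_quat([q[1],q[2],q[3],q[0]]).as_matrix().T+s['position']
P=wcloud(d,s)
m=np.all((P>(.545,.07,.071))&(P<(.65,.18,.082)),-1)
print(m.sum(),np.median(P[m],0),cv2.minAreaRect(P[m][:,:2].astype(np.float32)*1000))
E
```

```text
t: 2.92
position: [0.5812, 0.1204, 0.2143]
ee_rot: [0.0, 0.997, 0.072, -0.0]
contact_force: [0.2, 0.9, -0.5]
gripper_width: 0.999
grip_force: 0.0
[0.58117426 0.12042928 0.21427289] [ 1.99124234e-04  9.97386851e-01  7.22452111e-02 -2.44610037e-04]
module 0.98 [0.5315 0.2105 0.036 ]
module 0.76 [0.374  0.0055 0.0341]
module 0.7 [0.5697 0.1169 0.0424]
module 0.69 [0.6305 0.2156 0.0364]
module_back 0.94 [0.4168 0.0883 0.0359]
module_back 0.84 [0.6478 0.2495 0.0369]
module_back 0.76 [ 0.3944 -0.0235  0.0367]
module_back 0.73 [ 0.6057 -0.2338  0.0538]
1628 [0.59653186 0.12287249 0.07564336] ((590.0862426757812, 122.92901611328125), (38.22638702392578, 66.3941650390625), 8.690632820129395)
```

View pics/w1.png

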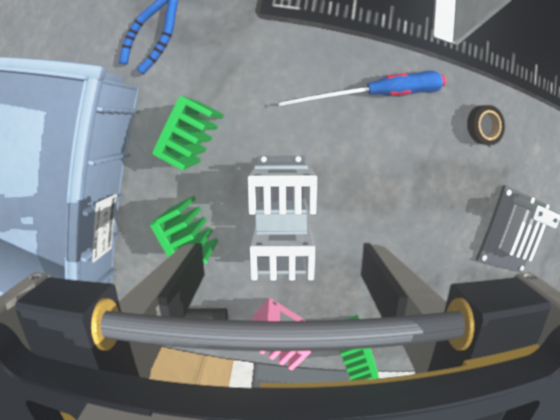

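Wrist view: the five-finned module is at (283,192) in the far slot, and the four-finned one is at (283,255). I'm centred on it, so I descend with a slightly narrowed opening and close.

```bash
python3 -m handwheel '[[[0,0.001,-0.04],0.3],[[0,0,-0.04],0],[[0,0,-0.04],0],[[0,0,-0.035],0],[[0,0,-0.016],0]]' 0.88; python3 -m handwheel '[[[0,0,0],0],[[0,0,0],0],[[0,0,0],0],[[0,0,0],0],[[0,0,0],0]]' 0.5
```

```text
t: 3.7
position: [0.5797, 0.12, 0.0421]
ee_rot: [0.0, 0.997, 0.074, -0.001]
contact_force: [-0.5, -0.3, 0.6]
gripper_width: 0.88
grip_force: 0.0
t: 4.32
position: [0.5817, 0.1215, 0.0446]
ee_rot: [-0.0, 0.997, 0.074, 0.001]
contact_force: [-0.5, -1.3, 5.9]
gripper_width: 0.716
grip_force: 30.0
```

```bash
python3 -m handwheel '[[[0,0,0.015],0],[[0,0,0.025],0],[[0,0,0.025],0],[[0,0,0.015],0],[[0,0,0],0]]'; python3 -m handwheel '[[[0.005,-0.035,0],-5],[[0.005,-0.035,0],-5],[[0.005,-0.035,0],-5],[[0.003,-0.035,0],0],[[0,-0.032,0],0]]';python3 -m handwheel '[[[0,0,-0.03],0],[[0,0,-0.03],0],[[0,0,-0.012],0],[[0,0,0],0],[[0,0,0],0]]'
```

```text
t: 4.95
position: [0.5818, 0.1216, 0.1249]
ee_rot: [-0.0, 0.997, 0.074, 0.001]
contact_force: [-0.6, 0.1, -3.5]
gripper_width: 0.718
grip_force: 30.0
t: 5.58
position: [0.5984, -0.0517, 0.1224]
ee_rot: [-0.0, 0.998, -0.057, -0.001]
contact_force: [-0.7, 0.6, -3.2]
gripper_width: 0.718
grip_force: 30.0
t: 6.2
position: [0.5997, -0.0505, 0.0524]
ee_rot: [0.0, 0.998, -0.056, 0.001]
contact_force: [0.7, -0.5, -3.0]
gripper_width: 0.716
grip_force: 30.0
```

```bash
python3 - <<'E'
from h import *
s=monitor.read_state();print(s['position'],s['contact_force'])
p,d=vision.snapshot('scene');a=cv2.resize(p[130:290,150:420],(800,474),interpolation=2);save('s2',a)
E
```

```text
[ 0.59973661 -0.05051205  0.05237455] [ 0.71922759 -0.51785763 -2.96066915]
```

View pics/s2.png

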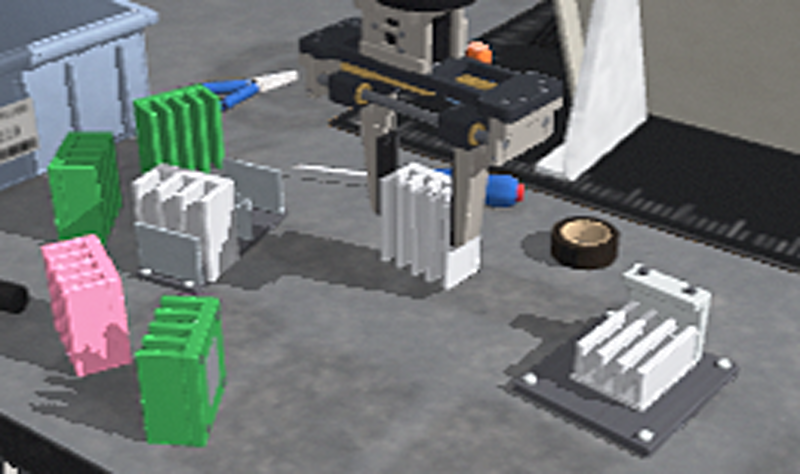

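The module is held upright over clear bench, with its foot at about (450,280) in the crop. I lower to contact, then lean it in an arc about the fin-tip edge.

```bash
python3 -m handwheel '[[[0,0,-0.008],0],[[0,0,-0.004],0],[[0,0,-0.002],0],[[0,0,-0.002],0],[[0,0,0],0]]'
```

```text
t: 6.88
position: [0.599, -0.0506, 0.0386]
ee_rot: [-0.0, 0.998, -0.057, -0.0]
contact_force: [-13.3, 0.9, 32.9]
gripper_width: 0.716
grip_force: 30.0
```

```bash
python3 -m handwheel '[[[-0.005,0.0005,0.001],0],[[-0.005,0.0006,0.000],0],[[0,0,0],0]]';python3 -m handwheel '[[[-0.005,0.0005,0],0],[[-0.005,0.0006,-0.001],0],[[0,0,0],0]]'
```

```text
t: 7.25
position: [0.592, -0.0497, 0.0386]
ee_rot: [0.0, 0.998, -0.056, 0.003]
contact_force: [2.5, -0.5, 10.1]
gripper_width: 0.715
grip_force: 30.0
t: 7.62
position: [0.585, -0.0489, 0.0386]
ee_rot: [0.0, 0.998, -0.056, 0.006]
contact_force: [8.6, -1.9, 11.9]
gripper_width: 0.717
grip_force: 30.0
```

```bash
python3 -m handwheel '[[[-0.005,0.0005,-0.001],0],[[-0.005,0.0006,-0.0015],0],[[0,0,0],0]]'; python3 - <<'E'
from h import *
p,d=vision.snapshot('scene');a=cv2.resize(p[170:250,260:350],(540,480),interpolation=2);save('s3',a)
E
```

```text
t: 8.0
position: [0.5773, -0.0481, 0.0378]
ee_rot: [0.0, 0.998, -0.056, 0.008]
contact_force: [8.2, -2.0, 23.4]
gripper_width: 0.716
grip_force: 30.0
```

View pics/s3.png

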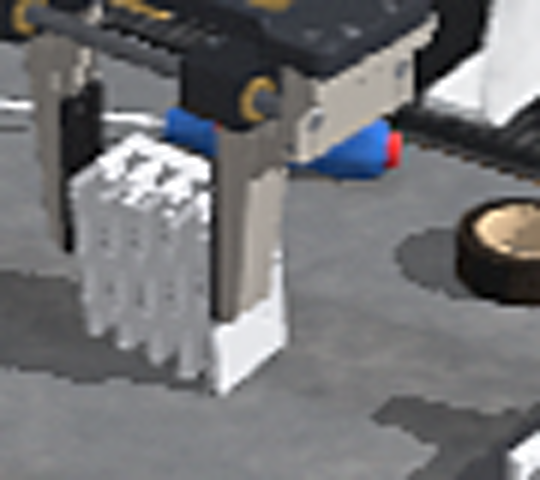

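The module leans towards the robot, pivoting at its lower fin edge (225,390 in the crop). I continue the arc.

```bash
python3 -m handwheel '[[[-0.005,0.0006,-0.0015],0],[[-0.005,0.0006,-0.002],0],[[-0.005,0.0006,-0.002],0],[[0,0,0],0]]'; python3 -m handwheel '[[[-0.005,0.0006,-0.0025],0],[[-0.005,0.0006,-0.003],0],[[-0.004,0.0005,-0.003],0],[[0,0,0],0]]'; python3 - <<'E'
from h import *
p,d=vision.snapshot('scene');a=cv2.resize(p[170:250,260:350],(540,480),interpolation=2);save('s4',a)
E
```

```text
t: 8.55
position: [0.5591, -0.046, 0.0312]
ee_rot: [0.0, 0.998, -0.056, 0.005]
contact_force: [0.9, -1.2, 26.5]
gripper_width: 0.714
grip_force: 30.0
t: 9.05
position: [0.5417, -0.044, 0.0208]
ee_rot: [0.0, 0.998, -0.056, 0.002]
contact_force: [-2.5, -0.6, 15.3]
gripper_width: 0.713
grip_force: 30.0
```

View pics/s4.png

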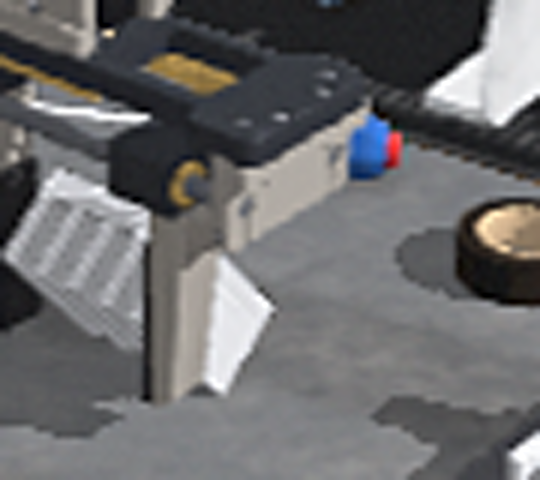

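It is leaned about 50°, with the lower edge at (220,395). I go a bit further and then open; it should drop onto its fins.

```bash
python3 -m handwheel '[[[-0.003,0.0004,-0.004],0],[[-0.003,0.0003,-0.004],0],[[-0.001,0,-0.003],0],[[0,0,0],0]]'; python3 -m handwheel '[[[0,0,0],0],[[0,0,0],0],[[0,0,0],0],[[0,0,0],0],[[0,0,0],0]]' 1; python3 -m handwheel '[[[0,0,0.03],0],[[0,0,0.05],0],[[0.01,0,0.05],0],[[0,0,0.04],0],[[0,0,0],0]]'; cat >> h.py <<'E'
from scipy.spatial.transform import Rotation as R
def wcloud():
    s=monitor.read_state();im,d=vision.snapshot('wrist')
    c=vision.get_calibration('wrist');v,u=np.mgrid[:420,:560]
    x=(u-c['cx'])/c['fx'];y=(v-c['cy'])/c['fy'];r=np.hypot(x,y)+1e-9;k=np.tan(r)/r
    p=np.stack([x*k*d,-y*k*d,-d],-1);T=c['tool_from_camera'];p=p@T[:3,:3].T+T[:3,3]
    q=s['ee_rot'];return s,im,p@R.from_quat([q[1],q[2],q[3],q[0]]).as_matrix().T+s['position']
def rect(P,n,lo,hi):
    m=np.all((P>lo)&(P<hi),-1);print(n,m.sum(),np.median(P[m],0).round(4),cv2.minAreaRect(P[m][:,:2].astype(np.float32)*1000) if m.sum()>9 else'')
E
python3 - <<'E'
from h import *
s,im,P=wcloud();save('w2',im);np.save('w2P.npy',P)
print(s['position'],s['ee_rot'])
rect(P,'mod',(.45,-.12,.030),(.66,.03,.048))
rect(P,'modany',(.45,-.12,.015),(.66,.03,.09))
rect(P,'comb',(.54,-.29,.033),(.6,-.17,.043))
E
```

```text
t: 9.6
position: [0.5313, -0.0429, 0.0089]
ee_rot: [-0.0, 0.998, -0.056, -0.001]
contact_force: [-10.1, 1.0, 18.6]
gripper_width: 0.712
grip_force: 30.0
t: 10.22
position: [0.533, -0.0431, 0.008]
ee_rot: [-0.0, 0.998, -0.056, -0.0]
contact_force: [0.3, 0.0, 1.1]
gripper_width: 0.998
grip_force: 0.0
t: 10.85
position: [0.5452, -0.0432, 0.1813]
ee_rot: [0.0, 0.998, -0.056, 0.003]
contact_force: [0.1, 0.2, -0.7]
gripper_width: 1.002
grip_force: 0.0
[ 0.54521075 -0.04324738  0.18132565] [ 7.47459851e-05  9.98399940e-01 -5.64645612e-02  3.05068817e-03]
mod 4553 [ 0.5418 -0.0432  0.0379] ((540.0809326171875, -43.1304931640625), (66.51336669921875, 70.44976043701172), 83.6260757446289)
modany 4638 [ 0.5424 -0.0433  0.0379] ((540.0966796875, -43.11280059814453), (66.50273132324219, 70.46758270263672), 83.67591857910156)
comb 1298 [ 0.573  -0.2286  0.0372] ((573.7093505859375, -231.6315460205078), (53.0734977722168, 57.71059799194336), 83.46333312988281)
```

View pics/w2.png

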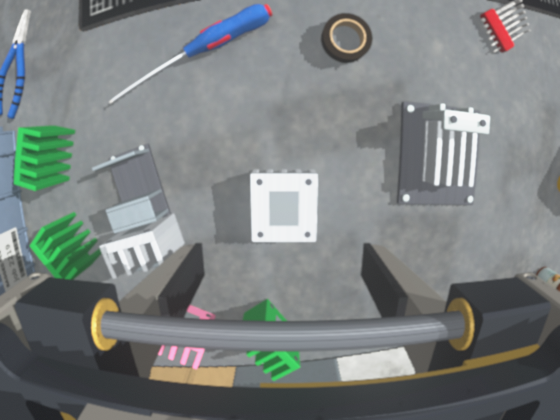

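The module stands fins down at (284,206), yaw about −6.4°, matching the dock. I now look at the comb from the same relative pose to get its lateral position.

```bash
python3 -m handwheel '[[[0.008,-0.047,0],0],[[0.008,-0.047,0],0],[[0.008,-0.047,0],0],[[0.008,-0.047,0],0],[[0,0,0],0]]'; python3 -m handwheel '[[[0,0,0],0],[[0,0,0],0]]'; cat > comb.py <<'E'
from h import *
s,im,P=wcloud();np.save('w3P.npy',P)
print(s['position'],s['ee_rot'])
rect(P,'base',(.49,-.31,.005),(.65,-.15,.011))
rect(P,'lip',(.585,-.29,.055),(.66,-.17,.066))
rect(P,'comb',(.53,-.29,.034),(.62,-.17,.041))
m=np.all((P>(.53,-.29,.030))&(P<(.605,-.17,.042)),-1);p=P[m][:,:2]
# orientation from comb: choose yaw maximising 15mm periodicity sharpness
best=max((abs(np.exp(2j*np.pi*(p@[np.sin(np.radians(-a)),np.cos(a*np.pi/180)])/.015).mean()),a) for a in np.arange(-10,-2,.1))
print(best)
for a in(-6.5,best[1]):
    yv=np.array([-np.sin(np.radians(a)),np.cos(np.radians(a))]);t=p@yv
    h,e=np.histogram(t,np.arange(t.min()-.001,t.max()+.001,.001));print(round(e[0],4),h)
    ph=np.angle(np.exp(2j*np.pi*t/.015).mean())/(2*np.pi)*.015
    k=round((np.median((t.min(),t.max()))-ph-.0075)/.015);print('comb mid t',ph+.0075+k*.015,'minmax mid',(t.min()+t.max())/2,'tool t',s['position'][:2]@yv)
E
python3 comb.py
```

```text
t: 11.52
position: [0.5743, -0.2335, 0.176]
ee_rot: [-0.0, 0.998, -0.058, -0.001]
contact_force: [0.2, 0.4, 0.0]
gripper_width: 1.002
grip_force: 0.0
t: 11.78
position: [0.5745, -0.2297, 0.1774]
ee_rot: [-0.0, 0.998, -0.056, -0.001]
contact_force: [-0.1, 0.1, 0.6]
gripper_width: 1.003
grip_force: 0.0
[ 0.57454951 -0.22973417  0.17742274] [-3.44352231e-04  9.98432185e-01 -5.59701894e-02 -6.25988235e-04]
base 5800 [ 0.5694 -0.2245  0.0079] ((575.08837890625, -230.01531982421875), (104.50830841064453, 115.56449127197266), 83.54987335205078)
lip 1362 [ 0.6139 -0.2344  0.0608] ((613.5934448242188, -234.57327270507812), (55.232418060302734, 19.178565979003906), 83.6767807006836)
comb 1367 [ 0.574  -0.2302  0.0377] ((572.4837036132812, -232.18637084960938), (51.16215515136719, 55.24543380737305), 83.7752685546875)
(np.float64(0.7428059571822919), np.float64(-6.400000000000013))
-0.1925 [ 0 49 56 55 52 61 64 28  0  0  0  0  0  0  0  0 47 59 57 58 60 56  0  0
  0  0  0  0  0  0  0 55 55 55 54 55 55  0  0  0  0  0  0  0  0  0 60 58
 57 59 56 54 13]
comb mid t -0.16581991167600246 minmax mid -0.16587999144203777 tool t -0.1632165565911328
-0.1935 [ 0 49 56 55 52 61 69 23  0  0  0  0  0  0  0  0 52 57 57 60 56 55  0  0
  0  0  0  0  0  0  0 55 55 55 54 55 55  0  0  0  0  0  0  0  0  0 62 59
 55 59 57 53 12]
comb mid t -0.16685966817837444 minmax mid -0.1669208517007778 tool t -0.16425802969175496
```

```bash
python3 -m handwheel '[[[-0.0085,0.047,0],0],[[-0.0085,0.047,0],0],[[-0.0085,0.047,0],0],[[-0.009,0.046,0],0],[[0,0,0],0]]'; python3 -m handwheel '[[[0,0,0],0],[[0,0,0],0]]'
```

```text
t: 12.45
position: [0.5396, -0.0408, 0.1783]
ee_rot: [-0.0, 0.999, -0.054, -0.0]
contact_force: [-0.3, -0.4, -0.3]
gripper_width: 1.001
grip_force: 0.0
t: 12.7
position: [0.5408, -0.0448, 0.1782]
ee_rot: [0.0, 0.998, -0.057, 0.0]
contact_force: [-0.0, -0.1, 0.5]
gripper_width: 1.001
grip_force: 0.0
```

```bash
python3 -m handwheel '[[[0,0.001,-0.04],0],[[0,0,-0.04],0],[[0,0,-0.04],0],[[0,0,-0.035],0],[[0,0,-0.013],0]]'; python3 -m handwheel '[[[0,0,0],0],[[0,0,0],0],[[0,0,0],0]]'; python3 -m handwheel '[[[0,0,0],0],[[0,0,0],0],[[0,0,0],0],[[0,0,0],0],[[0,0,0],0]]' 0.5;  python3 -m handwheel '[[[0,0,0],0],[[0,0,0],0]]'
```

```text
t: 13.32
position: [0.5394, -0.0439, 0.0082]
ee_rot: [-0.0, 0.998, -0.057, -0.001]
contact_force: [0.5, -0.2, 0.2]
gripper_width: 0.996
grip_force: 0.0
t: 13.7
position: [0.5415, -0.0432, 0.0114]
ee_rot: [0.0, 0.998, -0.056, 0.001]
contact_force: [0.5, -0.5, -0.5]
gripper_width: 1.002
grip_force: 0.0
t: 14.32
position: [0.5406, -0.0432, 0.0103]
ee_rot: [0.0, 0.998, -0.056, 0.0]
contact_force: [-0.8, -1.4, 5.5]
gripper_width: 0.712
grip_force: 30.0
t: 14.58
position: [0.5406, -0.0431, 0.0103]
ee_rot: [0.0, 0.998, -0.056, 0.0]
contact_force: [-0.8, -0.5, 5.7]
gripper_width: 0.72
grip_force: 30.0
```

```bash
python3 -m handwheel '[[[0,0,0.015],0],[[0,0,0.03],0],[[0,0,0.03],0],[[0,0,0],0]]'; python3 -m handwheel '[[[0.005,-0.045,0],0],[[0.005,-0.045,0],0],[[0.005,-0.045,0],0],[[0.004,-0.035,0],0],[[0.002,-0.018,0],0]]'; python3 -m handwheel '[[[0,0,0],0],[[0,0,0],0],[[0,0,0],0],[[0,0,0],0],[[0,0,0],0]]';python3 -m handwheel '[[[0,0,0],0]]'
```

```text
t: 15.08
position: [0.5422, -0.0431, 0.0874]
ee_rot: [-0.0, 0.998, -0.056, 0.002]
contact_force: [-0.7, 0.7, -3.3]
gripper_width: 0.711
grip_force: 30.0
t: 15.7
position: [0.5609, -0.2324, 0.0839]
ee_rot: [-0.0, 0.998, -0.057, -0.001]
contact_force: [0.7, 1.2, -3.7]
gripper_width: 0.716
grip_force: 30.0
t: 16.32
position: [0.5616, -0.2306, 0.0852]
ee_rot: [-0.0, 0.998, -0.056, 0.0]
contact_force: [0.1, -0.5, -2.7]
gripper_width: 0.716
grip_force: 30.0
t: 16.45
position: [0.5616, -0.2309, 0.0851]
ee_rot: [-0.0, 0.998, -0.056, 0.0]
contact_force: [0.7, -0.3, -2.5]
gripper_width: 0.714
grip_force: 30.0
```

```bash
python3 -m handwheel '[[[0,0,-0.015],0],[[0,0,-0.012],0],[[0,0,-0.006],0],[[0,0,0],0],[[0,0,0],0]]'; python3 -m handwheel '[[[0,0,-0.002],0],[[0,0,-0.002],0],[[0,0,-0.002],0],[[0,0,-0.002],0],[[0,0,0],0]]'
```

```text
t: 17.08
position: [0.5617, -0.2312, 0.0522]
ee_rot: [0.0, 0.998, -0.057, 0.0]
contact_force: [-0.6, -0.8, -2.7]
gripper_width: 0.716
grip_force: 30.0
t: 17.7
position: [0.5614, -0.231, 0.0439]
ee_rot: [-0.0, 0.998, -0.056, -0.0]
contact_force: [-0.1, -1.1, -2.6]
gripper_width: 0.718
grip_force: 30.0
```

No contact 4 mm below the comb tops, so the fins are entering the gaps. I keep lowering.

```bash
python3 -m handwheel '[[[0,0,-0.004],0],[[0,0,-0.004],0],[[0,0,-0.004],0],[[0,0,-0.004],0],[[0,0,0],0]]'; python3 -m handwheel '[[[0,0,-0.002],0],[[0,0,-0.002],0],[[0,0,-0.0015],0],[[0,0,0],0],[[0,0,0],0]]'
```

```text
t: 18.32
position: [0.5612, -0.231, 0.0276]
ee_rot: [-0.0, 0.998, -0.056, -0.0]
contact_force: [-0.1, 0.6, -3.4]
gripper_width: 0.718
grip_force: 30.0
t: 18.95
position: [0.5616, -0.2311, 0.0226]
ee_rot: [-0.0, 0.998, -0.057, 0.0]
contact_force: [-0.7, 0.1, -2.9]
gripper_width: 0.713
grip_force: 30.0
```

```bash
python3 -m handwheel '[[[0,0,-0.0007],0],[[0,0,0],0],[[0,0,0],0]]'; python3 -m handwheel '[[[0,0,-0.0007],0],[[0,0,0],0],[[0,0,0],0]]'
```

```text
t: 19.32
position: [0.5617, -0.2311, 0.0223]
ee_rot: [0.0, 0.998, -0.056, 0.0]
contact_force: [-1.5, 0.7, 5.5]
gripper_width: 0.716
grip_force: 30.0
t: 19.7
position: [0.5617, -0.2311, 0.0223]
ee_rot: [0.0, 0.998, -0.056, 0.0]
contact_force: [-5.0, 2.4, 13.3]
gripper_width: 0.718
grip_force: 30.0
```

Bottomed. I ease off slightly and slide along the fins until the keeper wall is felt.

```bash
python3 -m handwheel '[[[0.004,-0.00045,0.0008],0],[[0.004,-0.00045,0],0],[[0.004,-0.00045,0],0],[[0.003,-0.0003,0],0],[[0,0,0],0]]'; python3 -m handwheel '[[[0.001,-0.0001,0],0],[[0.001,-0.0001,0],0],[[0.001,-0.0001,0],0],[[0,0,0],0]]'
```

```text
t: 20.32
position: [0.5747, -0.2324, 0.0223]
ee_rot: [-0.0, 0.998, -0.056, -0.002]
contact_force: [-8.7, 1.5, 11.1]
gripper_width: 0.712
grip_force: 30.0
t: 20.82
position: [0.5774, -0.2327, 0.0223]
ee_rot: [-0.0, 0.998, -0.056, -0.002]
contact_force: [-10.4, 0.8, 12.8]
gripper_width: 0.719
grip_force: 30.0
```

```bash
for i in 1 2 ; do python3 -m handwheel '[[[0.001,-0.0001,0.0001],0],[[0.001,-0.0001,0],0],[[0,0,0],0]]'|grep -E 'pos|cont'; done; python3 -m handwheel '[[[0.001,-0.0001,0],0],[[0,0,0],0]]'
```

```text
position: [0.5796, -0.233, 0.0224]
contact_force: [-9.4, 1.3, 11.4]
position: [0.5807, -0.233, 0.0223]
contact_force: [-12.6, 1.1, 12.3]
t: 21.82
position: [0.5807, -0.233, 0.0223]
ee_rot: [-0.001, 0.998, -0.056, -0.004]
contact_force: [-16.5, 1.4, 17.3]
gripper_width: 0.715
grip_force: 30.0
```

```bash
python3 -m handwheel '[[[0.001,-0.0001,0],0],[[0.001,-0.0001,0],0],[[0,0,0],0]]'; python3 -m handwheel '[[[-0.002,0.0002,0],0],[[0,0,0],0]]'; python3 -m handwheel '[[[0,0,0],0],[[0,0,0],0],[[0,0,0],0],[[0,0,0],0],[[0,0,0],0]]' 1;python3 -m handwheel '[[[0,0,0.02],0],[[0,0,0.04],0],[[0,0,0.05],0],[[0,0,0.04],0],[[0,0,0],0]]'; python3 -m handwheel '[[[0,0,0],0],[[0,0,0],0]]'; python3 - <<'E'
from h import *
s,im,P=wcloud();save('w4',im)
rect(P,'mod',(.5,-.29,.047),(.604,-.17,.0525));rect(P,'lip',(.585,-.29,.055),(.66,-.17,.066));rect(P,'spare',(.47,.07,.070),(.549,.175,.082))
E
```

```text
t: 22.2
position: [0.5809, -0.233, 0.0222]
ee_rot: [-0.001, 0.998, -0.056, -0.005]
contact_force: [-22.1, 1.3, 23.7]
gripper_width: 0.719
grip_force: 30.0
t: 22.45
position: [0.5809, -0.233, 0.0222]
ee_rot: [-0.001, 0.998, -0.056, -0.003]
contact_force: [-14.5, 0.9, 15.3]
gripper_width: 0.716
grip_force: 30.0
t: 23.08
position: [0.5846, -0.2335, 0.0221]
ee_rot: [0.0, 0.998, -0.056, 0.0]
contact_force: [-0.2, 0.5, -0.6]
gripper_width: 1.0
grip_force: 0.0
t: 23.7
position: [0.5869, -0.2345, 0.1774]
ee_rot: [0.001, 0.998, -0.056, 0.004]
contact_force: [0.2, 0.9, -0.5]
gripper_width: 1.002
grip_force: 0.0
t: 23.95
position: [0.5837, -0.2332, 0.1711]
ee_rot: [-0.0, 0.998, -0.056, -0.001]
contact_force: [-0.8, 0.1, -0.1]
gripper_width: 1.001
grip_force: 0.0
mod 4100 [ 0.5747 -0.2317  0.05  ] ((576.3358154296875, -231.78424072265625), (66.48771667480469, 62.408363342285156), 83.55018615722656)
lip 1461 [ 0.6139 -0.2347  0.0608] ((613.6233520507812, -234.5100555419922), (56.111602783203125, 19.855873107910156), 83.55158233642578)
spare 192 [0.5332 0.1189 0.0759] ((534.9154663085938, 115.39585876464844), (13.333374977111816, 67.12997436523438), 19.399105072021484)
```

View pics/w4.png

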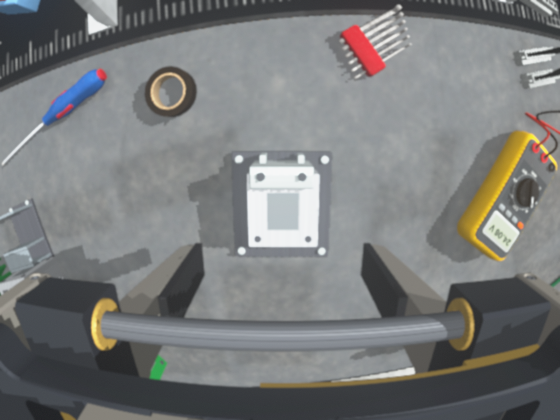

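The module is home under the lip at (283,210): level, top at 50 mm, about 1 mm forward of the dock's origin, which is inside the home range. The tape roll and screwdriver are undisturbed. Handing in.

```bash
python3 -c "
from bench import ctrl
print(ctrl.hand_in())"
```

```text
the job is handed in; nothing more can be done
None
```

The five-finned module is bottomed in the dock, slid home under the keeper's lip and released, after being stood fins down on the bench and re-gripped; the spare, screwdriver and tape roll were never touched, and I handed in at about 24 s.

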